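# Size a feeder perch peg in the taper gauge

### The job

Take the wooden perch peg that hangs in the single dark stand, lower its shank into the wide mouth of the taper gauge, behind the red pointer, and, holding it upright, slide it gently along the slot, pushing the pointer ahead of it, until it wedges firmly between both bars; keep it pressed there for about a second. If the peg has left the pointer on blue, before the black line, put the peg in the blue-glazed clay dish on the turntable, if on yellow, past the line, in the yellow-glazed dish, and let go. Never force the gauge or move its pointer with anything but the peg, set the peg down gently, and leave the three pegs in the pale rack, the jar, canister, scoop and clay pot where they are.

Things in the scene. Friction and masses are not known exactly. Their poses are not given: they have to be found in the camera images.
- peg_a: one of four look-alike wooden perch pegs, 40 g: round shank 40 mm long, 11 to 19 mm thick (differs from peg to peg, unknown beforehand), under a square head 32 x 32 mm, 30 mm tall. Origin: centre of the shank's bottom end; z up through the head; x, y square to the head's sides. One hangs in the dark stand, three in the pale rack; which is which changes
- peg_b: one of four look-alike wooden perch pegs, 40 g: round shank 40 mm long, 11 to 19 mm thick (differs from peg to peg, unknown beforehand), under a square head 32 x 32 mm, 30 mm tall. Origin: centre of the shank's bottom end; z up through the head; x, y square to the head's sides. One hangs in the dark stand, three in the pale rack; which is which changes
- peg_c: one of four look-alike wooden perch pegs, 40 g: round shank 40 mm long, 11 to 19 mm thick (differs from peg to peg, unknown beforehand), under a square head 32 x 32 mm, 30 mm tall. Origin: centre of the shank's bottom end; z up through the head; x, y square to the head's sides. One hangs in the dark stand, three in the pale rack; which is which changes
- peg_d: one of four look-alike wooden perch pegs, 40 g: round shank 40 mm long, 11 to 19 mm thick (differs from peg to peg, unknown beforehand), under a square head 32 x 32 mm, 30 mm tall. Origin: centre of the shank's bottom end; z up through the head; x, y square to the head's sides. One hangs in the dark stand, three in the pale rack; which is which changes
- stand: single dark wooden stand, 56 x 56 x 50 mm, fixed, with one square through hole 23 mm wide in its middle; the peg to be sized hangs in it, head resting on its top (50 mm above the table), shank end 10 mm above the table. Origin: centre of its underside
- rack: pale wooden rack, 50 x 200 x 50 mm (x, y, z), fixed, holding the three spare pegs in a row along its y, 66 mm apart. Origin: centre of its underside
- gauge: taper gauge, fixed: aluminium base plate 130 x 96 x 8 mm carrying two bars, tops 36 mm above the table, that bound an open-topped slot 28 mm deep. Origin: centre of the plate's underside; x runs along the slot's middle from the open mouth (x = -50 mm, 26 mm wide) to the narrow end (x = +50 mm, 8.5 mm wide); each side closes in by 5 degrees
- gauge_mouth (a point): middle of the slot's mouth, at the height of the bars' tops
- gauge_line (a point): middle of the slot at the black line where blue gives way to yellow (70.5 mm in from the mouth), at the height of the bars' tops. No peg that is truly wedged leaves the pointer's face within 5 mm of this line
- pointer: red drag pointer that slides along the slot's middle and stays where it is left (0.4 N of friction): a 5 mm wide tongue in the slot, from 11 to 35 mm above the table, under a crossbar 62 mm long that lies over the bars, top 40 mm above the table. The peg's shank pushes on its face. It starts near the mouth
- pointer_face (a point): middle of the pointer's face that the peg pushes (its side towards the mouth), at the height of the bars' tops; 30 to 38 mm in from the mouth at the start. Its place along the slot against gauge_line is the reading
- jaw_left: the left long bar of the gauge (seen looking from the mouth into the slot), fixed, blue from the mouth to the black line and yellow beyond it; origin as the gauge's. Rigid: a peg 0.3 mm off the middle line touches one bar some 3 mm too early; 4 N of push wedges a peg; the taper squeezes the bars with 1 to 4 times the push, and over 30 N on a bar harms it
- jaw_right: the right long bar of the gauge (seen looking from the mouth into the slot), fixed, blue from the mouth to the black line and yellow beyond it; origin as the gauge's. Rigid: a peg 0.3 mm off the middle line touches one bar some 3 mm too early; 4 N of push wedges a peg; the taper squeezes the bars with 1 to 4 times the push, and over 30 N on a bar harms it
- turntable: round wooden lazy susan, 380 mm across, its top 30 mm above the table, turning on a slightly stiff pivot, with the two dishes on it on opposite sides, 96 mm from its middle; it may stand at any angle. Origin: on its axis, at table height
- dish_blue: open round clay feeding dish, 168 mm across the rim (about 156 mm clear inside the rim, 128 mm at the floor), 40 mm tall, floor 6 mm thick, fixed on the turntable, with a blue rim and blue floor. Origin: centre of its underside, which lies 30 mm above the table
- dish_yellow: open round clay feeding dish, 168 mm across the rim (about 156 mm clear inside the rim, 128 mm at the floor), 40 mm tall, floor 6 mm thick, fixed on the turntable, with a yellow rim and yellow floor. Origin: centre of its underside, which lies 30 mm above the table
- table: round tiled table, top at z = 0; origin at its centre
- jar: bystander: green glass jar, 90 mm across, 130 mm tall; origin centre of underside
- canister: bystander: black plastic canister with grey screw top, 106 mm across, 160 mm tall; origin centre of underside
- scoop: bystander: stainless scoop, 190 mm long, lying along its x; origin on its underside near the middle
- clay_pot: bystander: small empty clay cup-shaped pot, 80 mm across, 75 mm tall; origin centre of underside
Not all that is in view belongs to the job. What is meant by the gauge is not purple, and is the larger of those in its own colour.

How it is judged:
By the outcome, as a careful person would: the job done as asked, in the order asked, and still so for the second after the job is handed in, with the robot touching nothing.
It also fails if it takes over 58 s, if anything falls off the work surface, if the arm or the gripper's body presses on something with over 40 N, if the wrist force passes 120 N, or if a joint passes its speed limit or range.

### The arm

A 7-joint arm with a two-finger parallel gripper is mounted at the origin on the work surface. World frame = base frame: x ahead of the robot, y to its left, z up, the work surface at z = 0. Lengths are in m, angles in degrees, forces in N, time in s.
With the tool pointing down it reaches from about 0.425 to 0.95 m from the base axis. Payload 16.7 kg.
Tool frame: the origin (TCP) lies midway between the tips of the shut fingers; the grasp point (between the pads) lies 19 mm behind it; z points along the fingers, x is the direction in which the jaws open and shut, and the axes are right-handed (so a half turn about z gives the same grasp; the last joint's range is limited). The gripper opens to 94 mm and grips with 3 to 60 N. Pads are 16 mm wide; open, the fingers measure 119 mm over their backs; the gripper's body (75 mm by 177 mm) begins 78 mm behind the grasp point.
Start: joints at [-75.716, 24.414, 4.234, 92.017, -1.954, 63.644, -3.845], TCP at [0.262, 0.622, 0.205] pointing down, gripper open.
Joint ranges: [-163.25, 163.25], [-28.42, 122.38], [-70.27, 78.77], [12.13, 141.07], [-58.53, 238.53], [9.26, 117.41], [-156.51, 156.51]. Speed limits (degrees/s): [108.29, 108.29, 136.94, 136.94, 172.46, 172.46, 172.46].

### API

Orientations are given as [roll, pitch, yaw] about the fixed x, y, z axes, in that order (R = Rz(yaw) Ry(pitch) Rx(roll)).
In Python, from rig import r, set_gripper, planner, sensors, optics, job, models gives the robot as it stands. Calls block until the motion is done:
- r.move_ptp(position, orientation): joint-space move of the TCP to a pose.
- r.move_linear(position, speed=0.15, frame=None, stop_force=None): straight line of the TCP; frame=None keeps the orientation; speed is the mean speed in m/s. With stop_force (N) it stops when the force on the tool has changed by that much, and returns True; else False.
- r.move_j(angles): joint-space move.
- set_gripper(opening, strength=None): finger opening in m; strength is the grip in N (None keeps the last); returns when the fingers have stopped.
- r.wait(seconds).
- planner.inverse_kinematics(position, orientation): joint angles nearest the present ones, or None.
- sensors.state(): the state.
- optics.capture(name): name is "scene" or "top" or "wrist"; returns a dict with "pixels" (400x640x3 uint8, blue, green, red), "K" (3x3 intrinsics, pixels), "pose" (4x4, takes a point from camera to world coordinates). Camera axes: x right, y down, z forward; pixel columns grow to the right and rows downward; lengths in m; the calibration is good to about 2 mm. A picture is of the moment at which its call begins. There is no depth.
A pose or a line that the arm cannot do raises r.MotionError and nothing moves.
- job.finish_job(): hands the job in, once; it reports no verdict.
Trained networks look in a picture, given as the dict that the camera call returned (one of the last four; its "shot" number tells which), for a name from the list of things; names that differ only in an ending like _2 or _b are one class to them, and where a whole thing is asked for, a point or a joint stands for the part that bears it (a point fixed in the world has none). Each returns a list of dicts, best first, with "p" (0 to 1); they miss things now and then, are a little off and sometimes report something else, mostly with a low value. They report only what shows in the picture. A call takes as long as a camera call. They do not tell look-alikes from the thing itself.
- models.cut_out(picture, thing): "pixels" (400x640 bool, what is visible of it).
- models.place_of(picture, thing): "xyz" ([x, y, z] in m, in the coordinates of the camera as it stood for that picture, good to about 4 mm: a listed point, or the origin of a listed thing).
The state is a dict: "t": time; "q": joint angles; "qd": joint speeds; "tau": joint torques, N m; "position": TCP position; "tool_rot": TCP orientation; "ft_force": force on the tool from outside, world axes, zero at the start; "wrist_torque": the same for the moment, N m; "finger_gap": finger opening in m.
Only numpy, scipy, OpenCV 4.12 (cv2) and the standard library are available. Lean on these libraries where they do the work, as an engineer would, in place of code of your own. Each camera call takes 0.05 s, during which the arm holds its last target.

## Working session

There is one attempt and no reset: what is moved stays moved. The work goes in short steps, each a Python script; the robot and the scene stay as the last script left them, time stands still between calls to the robot, and variables do not carry over. Pictures are saved under pics/ and viewed, and the job is handed in when it is done.

```bash
ls; mkdir -p pics; python3 - <<'E'
from rig import r, set_gripper, planner, sensors, optics, job, models
import cv2
s=sensors.state(); print(s)
for n in ["scene","top","wrist"]:
    p=optics.capture(n); cv2.imwrite(f"pics/{n}0.png",p["pixels"]); print(n,p["K"].tolist(),p["pose"].round(3).tolist())
E
```

```text
pics
{'t': 0.0, 'q': array([-75.71678693,  24.44863846,   4.23155115,  92.04973583,
        -1.9552139 ,  63.64302381,  -3.84565913]), 'qd': array([-0.03691379,  0.02603652,  0.01235844, -0.06910832, -0.01931464,
       -0.04597662, -0.09533743]), 'tau': array([ 1.13171343e-03, -9.35821366e+01,  3.66823018e+00, -4.54217148e+01,
       -4.86774521e-02,  1.97759166e-02,  1.06220439e-04]), 'position': array([0.26196551, 0.62164589, 0.2048068 ]), 'tool_rot': array([1.79996174e+02, 6.91350355e-02, 6.71473792e+01]), 'ft_force': array([ 0.16910622, -0.0321431 , -0.10073123]), 'wrist_torque': array([-0.02451263, -0.05180368,  0.03539137]), 'finger_gap': 0.09391583143320759}
scene [[499.0380766075135, 0.0, 318.0807803596368], [0.0, 499.0380766075135, 207.217225346564], [0.0, 0.0, 1.0]] [[0.777, 0.52, -0.355, 1.032], [0.63, -0.646, 0.431, -0.599], [-0.005, -0.559, -0.829, 1.171], [0.0, 0.0, 0.0, 1.0]]
top [[427.3991809523085, 0.0, 317.20251484635526], [0.0, 427.3991809523085, 203.91507333876572], [0.0, 0.0, 1.0]] [[-0.027, -0.985, 0.168, 0.316], [-1.0, 0.029, 0.008, -0.023], [-0.013, -0.167, -0.986, 1.424], [0.0, 0.0, 0.0, 1.0]]
wrist [[331.91770998724155, 0.0, 317.8827231870311], [0.0, 331.91770998724155, 194.18806546421104], [0.0, 0.0, 1.0]] [[0.389, 0.882, 0.266, 0.186], [0.921, -0.372, -0.114, 0.655], [-0.001, 0.289, -0.957, 0.383], [0.0, 0.0, 0.0, 1.0]]
```

View pics/scene0.png

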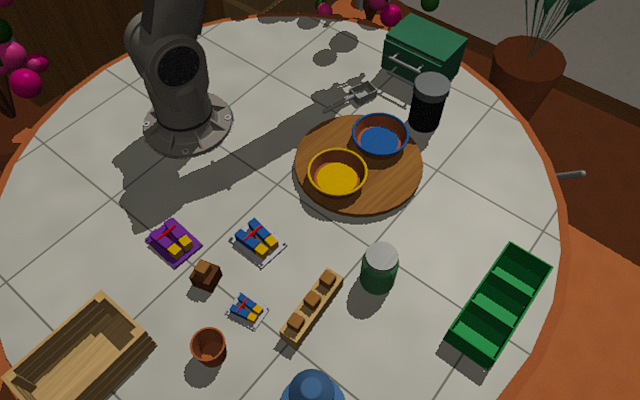

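View pics/top0.png

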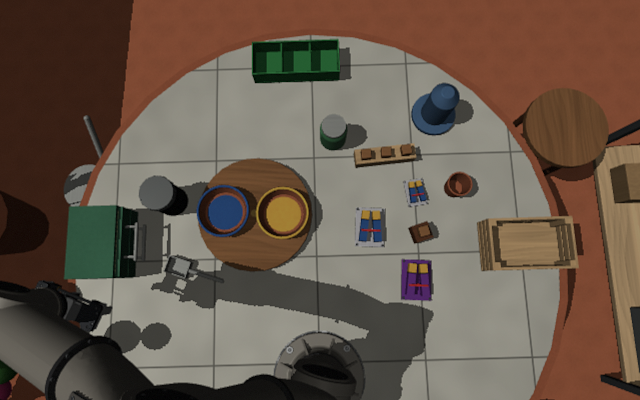

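View pics/wrist0.png

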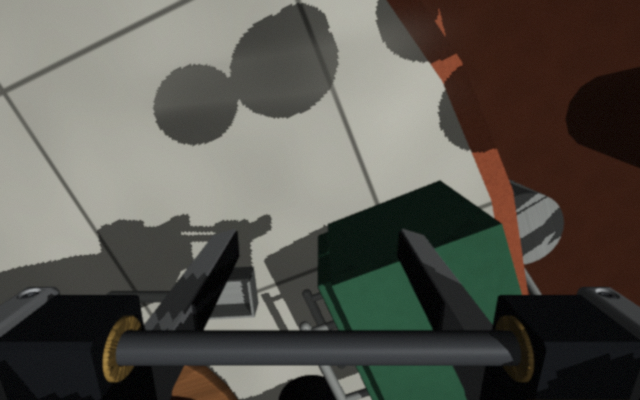

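The scene shows three gauges: a purple one, a small aluminium one and the larger aluminium one (top image, about 370,227). The last is the target. The stand is at about (421,232) and the rack at (386,154). The dishes are blue (224,211) and yellow (284,212). Next I'll locate them and check where the wrist camera needs to be.

```bash
cat > h.py <<'E'
from rig import r, set_gripper, planner, sensors, optics, job, models
import cv2, numpy as np
def world(p,xyz): return (p["pose"]@np.append(xyz,1))[:3]
def ray(p,uv,z):
    K=p["K"];d=p["pose"][:3,:3]@np.linalg.solve(K,[uv[0],uv[1],1.]);o=p["pose"][:3,3]
    return o+d*(z-o[2])/d[2]
def proj(p,X):
    T=np.linalg.inv(p["pose"]);c=T[:3,:3]@np.asarray(X)+T[:3,3];u=p["K"]@c;return u[:2]/u[2]
E
python3 - <<'E'
from h import *
for n in ["top","scene"]:
    p=optics.capture(n)
    for t in ["stand","gauge","gauge_mouth","gauge_line","pointer_face","rack","turntable","dish_blue","dish_yellow","peg_a","clay_pot","jar","canister"]:
        print(n,t,[(round(d["p"],2),world(p,d["xyz"]).round(3).tolist(),proj(p,world(p,d["xyz"])).round(0).tolist()) for d in models.place_of(p,t)][:4])
    if n=="top":
        print([ray(p,uv,0.05).round(3) for uv in [(421,232)]])
        cv2.imwrite("pics/topz.png",cv2.resize(p["pixels"][140:310,340:500],None,fx=4.5,fy=3.5*4.5/4.5,interpolation=cv2.INTER_CUBIC))
print(sensors.state()["t"])
E
```

```text
top stand [(0.48, [0.452, -0.343, 0.003], [418.0, 232.0])]
top gauge [(0.74, [0.581, 0.473, 0.001], [175.0, 201.0]), (0.7, [0.587, -0.34, 0.003], [414.0, 193.0]), (0.65, [0.454, -0.349, 0.015], [421.0, 231.0]), (0.64, [0.3, -0.321, -0.002], [414.0, 279.0])]
top gauge_mouth [(0.74, [0.553, -0.345, 0.027], [418.0, 201.0]), (0.66, [0.248, -0.32, 0.038], [417.0, 296.0]), (0.61, [0.422, -0.179, 0.036], [370.0, 242.0]), (0.41, [0.458, -0.183, -0.002], [370.0, 232.0])]
top gauge_line [(0.73, [0.322, -0.327, 0.039], [418.0, 272.0]), (0.69, [0.494, -0.183, 0.04], [370.0, 220.0]), (0.66, [0.605, -0.337, 0.031], [415.0, 186.0]), (0.35, [0.455, -0.179, -0.007], [368.0, 233.0])]
top pointer_face [(0.57, [0.28, -0.324, 0.034], [418.0, 285.0]), (0.48, [0.576, -0.341, 0.025], [416.0, 194.0]), (0.48, [0.716, -0.241, 0.01], [383.0, 156.0]), (0.37, [0.463, -0.185, 0.037], [371.0, 229.0])]
top rack [(0.84, [0.714, -0.24, 0.001], [383.0, 157.0]), (0.74, [0.519, 0.105, 0.03], [282.0, 215.0])]
top turntable [(0.61, [0.527, 0.195, 0.001], [256.0, 215.0])]
top dish_blue [(0.66, [0.536, 0.294, 0.029], [225.0,
[... 1756 characters left out ...]
 (0.28, [0.427, -0.179, 0.04], [243.0, 224.0])]
scene dish_yellow [(0.76, [0.523, 0.102, 0.026], [336.0, 180.0])]
scene peg_a [(0.83, [0.721, -0.306, 0.012], [297.0, 331.0]), (0.79, [0.712, -0.174, 0.011], [328.0, 289.0]), (0.7, [0.453, -0.344, 0.005], [208.0, 279.0]), (0.58, [0.715, -0.239, 0.006], [312.0, 310.0])]
scene clay_pot [(0.6, [0.602, -0.474, 0.004], [212.0, 355.0]), (0.51, [0.474, -0.178, 0.001], [258.0, 241.0]), (0.48, [0.427, -0.18, 0.038], [243.0, 225.0])]
scene jar [(0.85, [0.791, -0.071, -0.001], [377.0, 280.0]), (0.73, [0.476, -0.184, -0.006], [257.0, 244.0]), (0.71, [0.721, -0.306, 0.011], [297.0, 331.0])]
scene canister [(0.63, [0.584, 0.48, -0.003], [424.0, 121.0])]
1.55
```

View pics/topz.png

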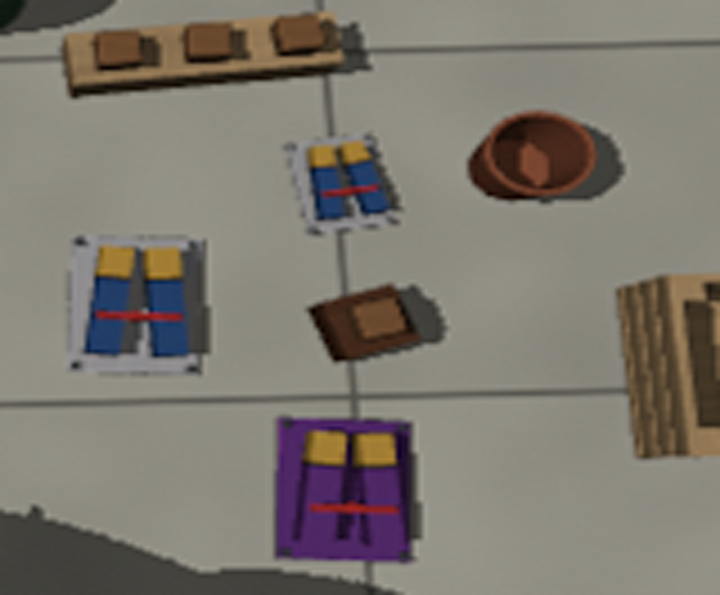

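```bash
python3 - <<'E'
from h import *
for pos in [(.45,-.345,.2),(.45,-.345,.055),(.425,-.18,.06),(.5,-.18,.06),(.53,.1,.12),(.535,.295,.12)]:
  for yaw in (0,90,180,-90):
    q=planner.inverse_kinematics(pos,[180,0,yaw]); print(pos,yaw,None if q is None else np.round(q,0))
r.move_ptp([.45,-.345,.2],[180,0,0])
p=optics.capture("wrist"); cv2.imwrite("pics/w1.png",p["pixels"]); print(sensors.state()["t"])
for t in ["stand","peg_a"]: print(t,[(round(d["p"],2),world(p,d["xyz"]).round(4).tolist(),proj(p,world(p,d["xyz"])).round(0).tolist()) for d in models.place_of(p,t)][:4])
E
```

```text
(0.45, -0.345, 0.2) 0 [-15.  23.  59. 109. -23.  61.  54.]
(0.45, -0.345, 0.2) 90 [ 45.  16. -17. 106.   5.  60. 116.]
(0.45, -0.345, 0.2) 180 [ -20.   30.   70.  109.  -31.   64. -118.]
(0.45, -0.345, 0.2) -90 [-15.  23.  59. 109. -23.  61. -36.]
(0.45, -0.345, 0.055) 0 [ -5.  33.  47. 115. -34.  46.  62.]
(0.45, -0.345, 0.055) 90 [ -6.  34.  49. 115. -36.  47. 154.]
(0.45, -0.345, 0.055) 180 [-16.  48.  69. 116. -54.  58. -99.]
(0.45, -0.345, 0.055) -90 [-11.  39.  58. 115. -44.  51. -18.]
(0.425, -0.18, 0.06) 0 [-29.  25.  54. 128. -31.  41.  47.]
(0.425, -0.18, 0.06) 90 [-21.  21.  44. 128. -23.  39. 129.]
(0.425, -0.18, 0.06) 180 [ -38.   36.   70.  129.  -47.   48. -117.]
(0.425, -0.18, 0.06) -90 [-27.  24.  51. 128. -29.  40. -45.]
(0.5, -0.18, 0.06) 0 [-34.  39.  64. 120. -46.  51.  57.]
(0.5, -0.18, 0.06) 90 [-16.  26.  36. 119. -22.  42. 124.]
(0.5, -0.18, 0.06) 180 [ -36.   44.   69.  120.  -52.   55. -118.]
(0.5, -0.18, 0.06) -90 [-35.  41.  67. 120. -49.  53. -30.]
(0.53, 0.1, 0.12) 0 [-45.  20.  34. 116. -14.  49.  -3.]
(0.53, 0.1, 0.12) 90 [-35.  18.  21. 115.  -9.  48.  81.]
(0.53, 0.1, 0.12) 180 [ 29.  28. -59. 112.  29.  56. 137.]
(0.53, 0.1, 0.12) -90 [-54.  23.  45. 116. -21.  50. -87.]
(0.535, 0.295, 0.12) 0 [-54.  25.  24. 106. -13.  52. -23.]
(0.535, 0.295, 0.12) 90 [-41.  24.   8. 105.  -4.  51.  59.]
(0.535, 0.295, 0.12) 180 [-28.  24.  -9. 105.   5.  52. 141.]
(0.535, 0.295, 0.12) -90 [ -65.   28.   40.  107.  -22.   53. -105.]
5.0333
stand [(0.69, [0.4452, -0.3468, -0.0046], [312.0, 171.0]), (0.26, [0.4512, -0.3457, 0.01], [317.0, 173.0]), (0.17, [0.4968, -0.1845, 0.0348], [367.0, 9.0])]
peg_a [(0.82, [0.7218, -0.3047, 0.0106], [563.0, 137.0]), (0.62, [0.4505, -0.345, 0.0074], [317.0, 172.0])]
```

View pics/w1.png

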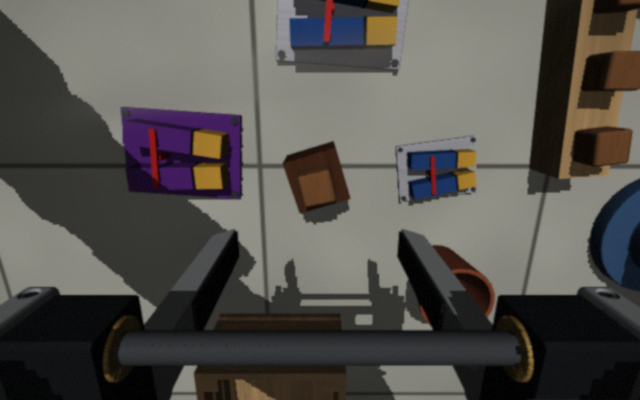

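The peg's head top is near (317,183) and the stand is turned by about 20°. I'll enlarge it for the head's corners.

```bash
python3 - <<'E'
from h import *
p=optics.capture("wrist"); im=p["pixels"][130:230,270:370]
cv2.imwrite("pics/w1z.png",cv2.resize(im,None,fx=6,fy=6,interpolation=cv2.INTER_CUBIC))
g=p["pixels"].astype(int)
print(g[186,317],g[160,315],g[193,345],g[150,290])
for d in models.cut_out(p,"peg_a")[:4]:
    m=d["pixels"].astype(np.uint8); ys,xs=np.nonzero(m); print(d["p"],xs.mean(),ys.mean(),m.sum())
    if abs(xs.mean()-317)<20:
        print(cv2.minAreaRect(np.c_[xs,ys].astype(np.float32)))
E
```

```text
[37 62 95] [23 35 59] [21 33 56] [135 144 144]
0.94 614.5225225225225 5.583783783783784 555
0.72 316.1464369616288 185.40955364134692 1277
((315.90728759765625, 185.59829711914062), (38.30107498168945, 34.77827072143555), 77.00537872314453)
0.7 601.9634724857685 145.48814041745732 2108
0.58 612.1036727103673 71.43793584379358 2151
```

View pics/w1z.png

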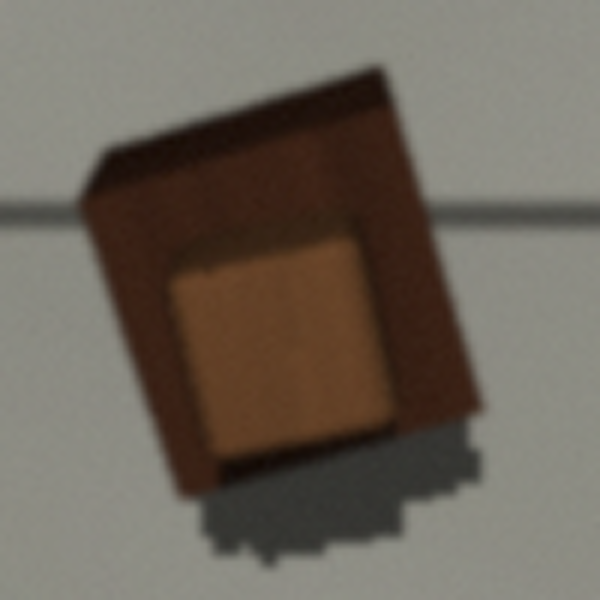

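```bash
python3 - <<'E'
from h import *
p=optics.capture("wrist"); 
g=p["pixels"][130:230,270:370]; b=cv2.resize(g,None,fx=6,fy=6,interpolation=cv2.INTER_CUBIC)
m=(b[:,:,2]>78)&(b[:,:,2].astype(int)-b[:,:,0]>35); m=m.astype(np.uint8)
n,l,s,c=cv2.connectedComponentsWithStats(m); k=1+np.argmax(s[1:,4]); ys,xs=np.nonzero(l==k)
R=cv2.minAreaRect(np.c_[xs,ys].astype(np.float32)); print(R)
P=[ray(p,((x+.5)/6-.5+270,(y+.5)/6-.5+130),.08) for x,y in cv2.boxPoints(R)]
P=np.array(P); print(P.round(4),P.mean(0)); 
for i in range(4):
    d=P[(i+1)%4]-P[i]; print(np.linalg.norm(d),np.degrees(np.arctan2(d[1],d[0])))
E
```

```text
((282.08123779296875, 346.5438232421875), (186.37464904785156, 185.86122131347656), 76.70919799804688)
[[ 0.4331 -0.3324  0.08  ]
 [ 0.4609 -0.3258  0.08  ]
 [ 0.4679 -0.3548  0.08  ]
 [ 0.4394 -0.3619  0.08  ]] [ 0.4503203  -0.34373998  0.08      ]
0.02856847273683192 13.550714380289905
0.029916038507620382 -76.5128693670437
0.029361923907421934 -166.07202090583576
0.030120680829290352 101.97926776594684
```

```bash
python3 - <<'E'
from h import *
set_gripper(.06)
r.move_ptp([.4503,-.3437,.12],[180,0,13])
r.move_linear([.4503,-.3437,.0555],speed=.1)
s=sensors.state();print(s["t"],s["position"],s["ft_force"])
set_gripper(0.02,15); s=sensors.state();print(s["t"],s["finger_gap"],s["ft_force"])
set_gripper(0.02,40); s=sensors.state();print(s["finger_gap"],s["ft_force"])
r.move_linear([.4503,-.3437,.125],speed=.1)
s=sensors.state();print(s["t"],s["position"],s["finger_gap"],s["ft_force"],s["wrist_torque"])
# look at gauge: camera above the gauge
r.move_ptp([.465,-.185,.16],[180,0,-2])
p=optics.capture("wrist"); cv2.imwrite("pics/w2.png",p["pixels"])
q=optics.capture("scene"); cv2.imwrite("pics/s2.png",cv2.resize(q["pixels"][150:350,100:400],None,fx=2.5,fy=2.5))
s=sensors.state();print(s["t"],s["finger_gap"],s["ft_force"],s["wrist_torque"])
E
```

```text
7.1917 [ 0.45044979 -0.34408696  0.05594297] [0.10722801 0.43168455 0.01894986]
7.7417 0.032311670634198215 [-0.95878171  1.32488856  4.51888635]
0.031458347660351084 [-0.66907911  2.2599559   5.48391065]
8.8 [ 0.4501739  -0.34334489  0.12458543] 0.031468000606225593 [ 0.17999861  0.86023407 -0.55180819] [-0.06579418 -0.01165129 -0.00326812]
9.7083 0.03160260762011511 [-0.46110381  0.3893069  -0.89315516] [-0.07658128  0.05546958 -0.0024647 ]
```

View pics/w2.png

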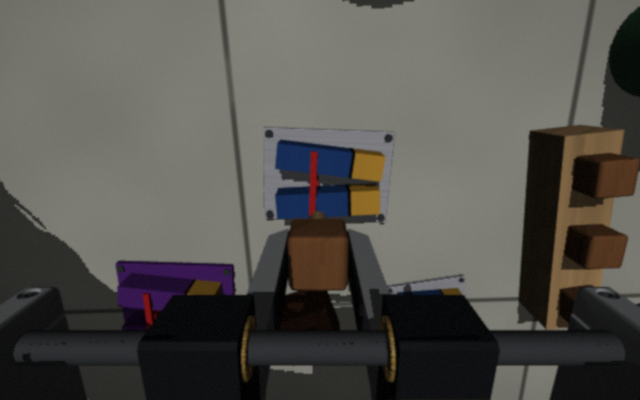

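View pics/s2.png

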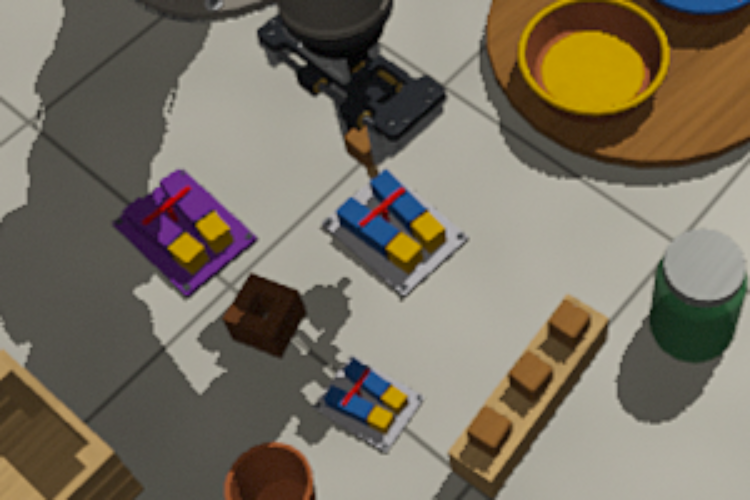

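```bash
python3 - <<'E'
from h import *
p=optics.capture("wrist")
cv2.imwrite("pics/w2z.png",cv2.resize(p["pixels"][115:300,250:410],None,fx=5,fy=5,interpolation=cv2.INTER_CUBIC)[:600*2:1][:925])
cv2.imwrite("pics/w2z.png",cv2.resize(p["pixels"][118:230,255:405],None,fx=5.3,fy=5.3,interpolation=cv2.INTER_CUBIC))
for t in ["gauge","gauge_mouth","gauge_line","pointer_face"]: print(t,[(round(d["p"],2),world(p,d["xyz"]).round(4).tolist(),proj(p,world(p,d["xyz"])).round(1).tolist()) for d in models.place_of(p,t)][:4])
s=sensors.state(); T=s["position"]; print(T)
print("expect shank bottom wrist",proj(p,T-[0,0,.0455]),"head top",proj(p,T+[0,0,.0245]))
q=optics.capture("scene")
for dz in (.0245,-.0055,-.0455): print((proj(q,T+[0,0,dz])-[100,150])*2.5)
E
```

```text
gauge [(0.94, [0.4761, -0.1823, -0.0001], [327.3, 174.2]), (0.71, [0.3007, -0.3293, 0.0002], [181.9, 301.2])]
gauge_mouth [(0.92, [0.2501, -0.3243, 0.0347], [121.9, 317.8]), (0.88, [0.422, -0.1804, 0.0364], [270.8, 183.2])]
gauge_line [(0.81, [0.493, -0.1839, 0.0327], [346.0, 183.2])]
pointer_face [(0.84, [0.2774, -0.3251, 0.0341], [147.5, 317.3]), (0.69, [0.457, -0.1819, 0.033], [308.1, 182.5])]
[ 0.46479654 -0.18573365  0.1599342 ]
expect shank bottom wrist [316.09245398 216.27500027] head top [315.47046559 264.07616943]
[362.82362467 131.90255247]
[366.69071239 149.22375493]
[371.60850113 171.25118765]
```

View pics/w2z.png

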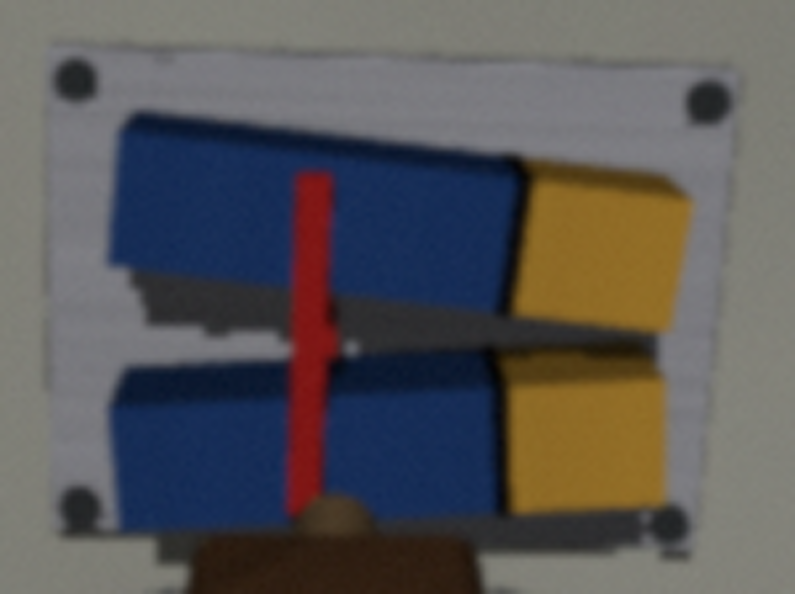

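```bash
python3 - <<'E'
from h import *
p=optics.capture("wrist")
f=lambda x,y: ray(p,((x+.5)/5.3-.5+255,(y+.5)/5.3-.5+118),.036)
A,B,C,D=f(110,265),f(668,330),f(112,403),f(662,375)
for P in (A,B,C,D): print(P.round(4))
m=(A+C)/2;n=(B+D)/2;print("mouth",m,"end",n,"len",np.linalg.norm(n-m),"yaw",np.degrees(np.arctan2(*(n-m)[1::-1])),"w",np.linalg.norm(A-C),np.linalg.norm(B-D))
for a,b in ((A,B),(C,D)): print(np.degrees(np.arctan2(*(b-a)[1::-1])))
# plate screws z=.008
g=lambda x,y: ray(p,((x+.5)/5.3-.5+255,(y+.5)/5.3-.5+118),.008)
S=[g(75,80),g(708,102),g(78,508),g(669,525)]
print(np.round(S,4),np.mean(S,0)); print([np.degrees(np.arctan2(*(S[i+1]-S[i])[1::-1])) for i in (0,2)])
# pointer face edge (left side of crossbar ~ z .04): 
for xy in ((296,175),(288,513)): print(ray(p,((xy[0]+.5)/5.3-.5+255,(xy[1]+.5)/5.3-.5+118),.04))
E
```

```text
[ 0.4275 -0.1649  0.036 ]
[ 0.5254 -0.1802  0.036 ]
[ 0.426  -0.1901  0.036 ]
[ 0.5244 -0.1885  0.036 ]
mouth [ 0.42670582 -0.17750393  0.036     ] end [ 0.52490867 -0.18437317  0.036     ] len 0.09844280049217187 yaw -4.0012957316022595 w 0.025244497640895196 0.008305295966994437
-8.905207703386344
0.9329240109674835
[[ 0.4197 -0.1356  0.008 ]
 [ 0.5372 -0.144   0.008 ]
 [ 0.4136 -0.2199  0.008 ]
 [ 0.5315 -0.2279  0.008 ]] [ 0.47550113 -0.18185267  0.008     ]
[np.float64(-4.068729506496215), np.float64(-3.8597642009438995)]
[ 0.46080954 -0.14961941  0.04      ]
[ 0.45673516 -0.21076096  0.04      ]
```

```bash
python3 - <<'E'
from h import *
q=optics.capture("scene"); x0,y0=205,170
b=cv2.resize(q["pixels"][y0:y0+75,x0:x0+75],None,fx=8,fy=8,interpolation=cv2.INTER_CUBIC)
T=sensors.state()["position"]
a=(proj(q,T+[0,0,.0245])-[x0,y0]+.5)*8; c=(proj(q,T+[0,0,-.0455])-[x0,y0]+.5)*8
cv2.line(b,tuple(int(v) for v in a),tuple(int(v) for v in c),(0,255,0),1); cv2.imwrite("pics/s3.png",b)
p=optics.capture("wrist")
b=cv2.resize(p["pixels"][200:320,250:390],None,fx=5,fy=5,interpolation=cv2.INTER_CUBIC)
a=(proj(p,T+[0,0,.0245])-[250,200]+.5)*5; c=(proj(p,T+[0,0,-.0455])-[250,200]+.5)*5
cv2.line(b,tuple(int(v) for v in a),tuple(int(v) for v in c),(0,255,0),1);cv2.imwrite("pics/w3.png",b)
E
```

```text
(no output)
```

View pics/s3.png

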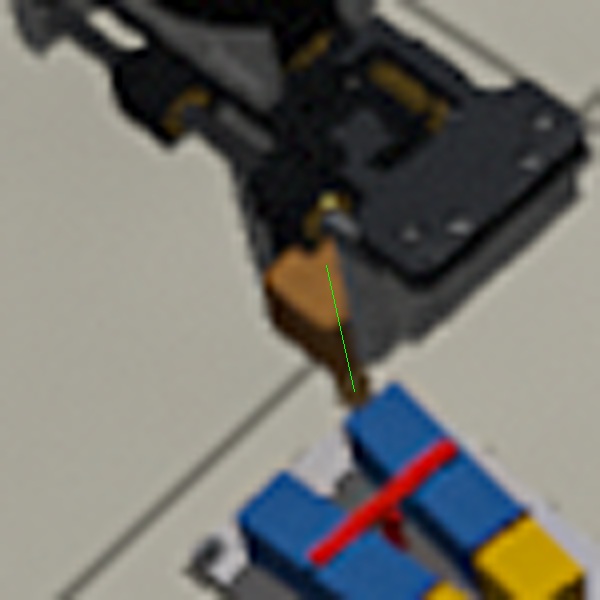

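View pics/w3.png

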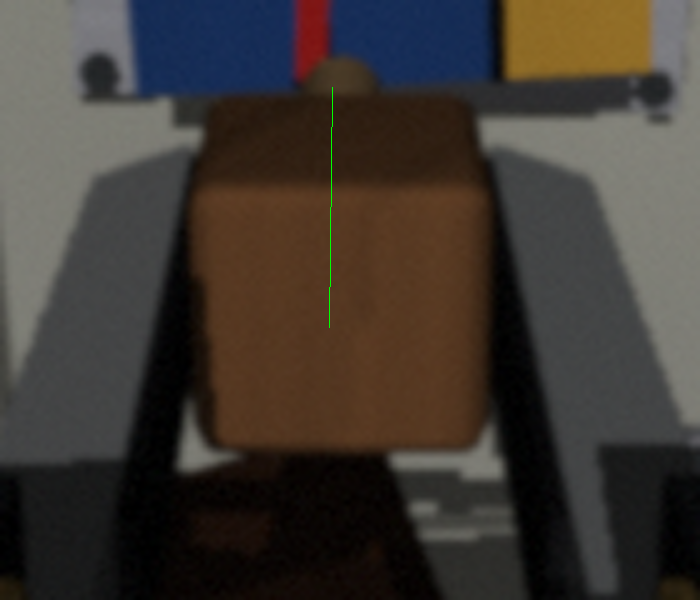

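```bash
cat > fit.py <<'E'
from h import *
from scipy.spatial.transform import Rotation as Ro
from scipy.optimize import least_squares
s=sensors.state(); T=s["position"]; R=Ro.from_euler("xyz",s["tool_rot"],degrees=True).as_matrix()
p=optics.capture("wrist")
# observed, zoom coords: top-face corners near(+y): (190,187),(490,187) ; far (205,449),(478,449); bottom edge of +y face: (207,97),(472,97)
f=lambda x,y:np.array([(x+.5)/5-.5+250,(y+.5)/5-.5+200])
# edges (rows/cols): use midpoints of edges
obs=[f(340,186),f(340,449),f(340,96)]
def pts(v):
    tilt,dy,dz=v
    Rt=Ro.from_rotvec(R[:,0]*tilt).as_matrix()
    up=Rt@(-R[:,2]); yy=Rt@(-R[:,1]) # +world y-ish
    c=T+yy*0+(-R[:,2])*0.0095+R@np.array([0,-dy,0])+np.array([0,0,dz])  # head centre
    top=c+up*.015; bot=c-up*.015
    return [top+yy*.016, top-yy*.016, bot+yy*.016, c-up*.055]
def res(v): return [proj(p,P)[1]-o[1] for P,o in zip(pts(v)[:3],obs)]
sol=least_squares(res,[0,0,0]); print("tilt deg",np.degrees(sol.x[0]),"dy,dz mm",sol.x[1:]*1e3,sol.fun)
b=pts(sol.x)[3]; print("shank bottom",b,"TCP",T, "proj",(proj(p,b)-[250,200]+.5)*5)
for v in ([0,0,0],[.1,0,0]): print([((proj(p,P)-[250,200]+.5)*5)[1].round(0) for P in pts(v)])
E
python3 fit.py
```

```text
tilt deg -2.012532871367415 dy,dz mm [ -6.246141   -11.79976642] [ 2.84217094e-14  5.68434189e-14 -5.68434189e-14]
shank bottom [ 0.46466582 -0.19332516  0.1027232 ] TCP [ 0.4649537  -0.18515277  0.15998907] proj [333.11071885 110.42888391]
[np.float64(185.0), np.float64(462.0), np.float64(80.0), np.float64(87.0)]
[np.float64(205.0), np.float64(465.0), np.float64(74.0), np.float64(52.0)]
```

```bash
cat >> h.py <<'E'
C=np.array([.4757,-.1813]); YAW=-4.0
U=np.array([np.cos(np.radians(YAW)),np.sin(np.radians(YAW))]); V=np.array([-U[1],U[0]])
OFF=np.array([-.0012,.00045])  # TCP minus shank axis, in gauge frame
def tcp(inm,lat,z):  # inm: mm in from mouth of shank axis, lat mm to the left
    xy=C+U*((inm-50)/1e3+OFF[0])+V*(lat/1e3+OFF[1]); return [*xy,z]
def gf():  # state in gauge frame
    s=sensors.state(); d=s["position"][:2]-C; f=s["ft_force"]
    return np.round([s["t"],(d@U-OFF[0])*1e3+50,(d@V-OFF[1])*1e3,s["position"][2]*1e3,f[:2]@U,f[:2]@V,f[2],*s["wrist_torque"]],3)
E
python3 - <<'E'
from h import *
r.move_ptp(tcp(13,0,.13),[180,0,YAW]); print(gf())
p=optics.capture("wrist"); cv2.imwrite("pics/w4.png",cv2.resize(p["pixels"][150:310,240:400],None,fx=3.7,fy=3.7,interpolation=cv2.INTER_CUBIC))
print(r.move_linear(tcp(13,0,.09),speed=.08,stop_force=4),gf())
p=optics.capture("wrist"); cv2.imwrite("pics/w5.png",cv2.resize(p["pixels"][150:310,240:400],None,fx=3.7,fy=3.7,interpolation=cv2.INTER_CUBIC))
E
```

```text
[ 1.04920e+01  1.17090e+01  3.65000e-01  1.29316e+02  1.64700e+00
  1.07000e-01 -2.40000e-02 -1.00000e-01  4.40000e-02  1.40000e-02]
False [ 1.1192e+01  1.3170e+01 -3.5200e-01  9.0209e+01  1.0530e+00  6.6600e-01
 -2.4300e-01 -9.7000e-02  9.3000e-02  2.3000e-02]
```

View pics/w4.png

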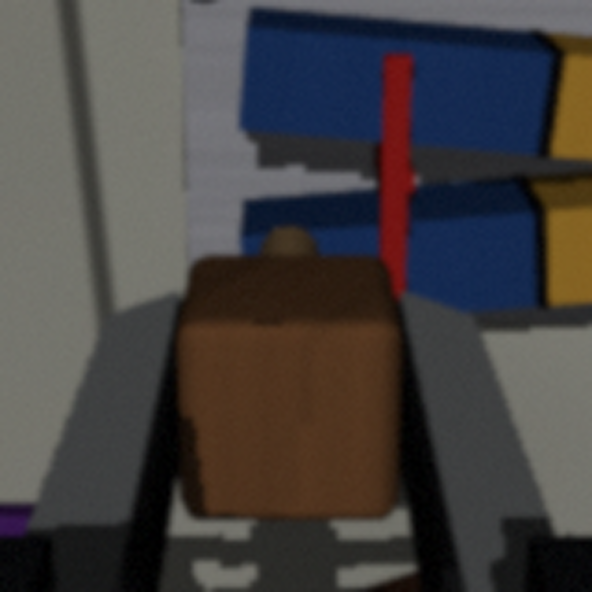

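View pics/w5.png

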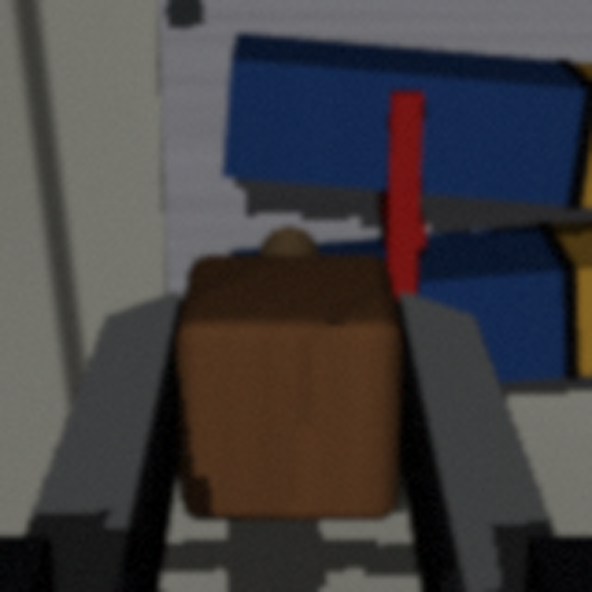

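The shank is in line with the slot, behind the pointer. I'll lower it.

```bash
python3 - <<'E'
from h import *
print(r.move_linear(tcp(13,0,.058),speed=.04,stop_force=3),gf())
p=optics.capture("wrist"); cv2.imwrite("pics/w6.png",cv2.resize(p["pixels"][150:310,240:400],None,fx=3.7,fy=3.7,interpolation=cv2.INTER_CUBIC))
q=optics.capture("scene"); cv2.imwrite("pics/s6.png",cv2.resize(q["pixels"][170:270,190:320],None,fx=5,fy=5,interpolation=cv2.INTER_CUBIC))
for i in range(3): print(gf()); r.wait(.03)
E
```

```text
False [ 1.2192e+01  1.3060e+01 -1.2600e-01  5.8114e+01 -4.0000e-01 -1.3500e-01
 -1.5300e+00 -9.0000e-03  4.0000e-03  3.0000e-03]
[ 1.2292e+01  1.3177e+01 -7.0000e-03  5.8200e+01  1.2200e-01  3.8400e-01
 -1.4570e+00 -5.6000e-02  4.0000e-02  2.5000e-02]
[ 1.2325e+01  1.3175e+01  4.4000e-02  5.8189e+01 -1.8700e-01 -1.8200e-01
  1.7500e-01 -6.4000e-02  1.6000e-02 -8.5000e-02]
[ 1.2358e+01  1.3110e+01  1.5000e-02  5.8170e+01 -2.0000e-02  7.8600e-01
  3.3200e-01 -9.1000e-02  1.0800e-01 -1.3000e-02]
```

View pics/w6.png

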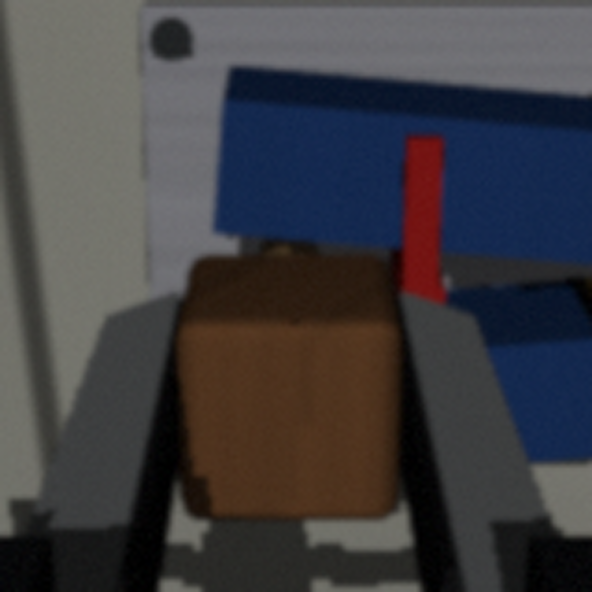

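View pics/s6.png

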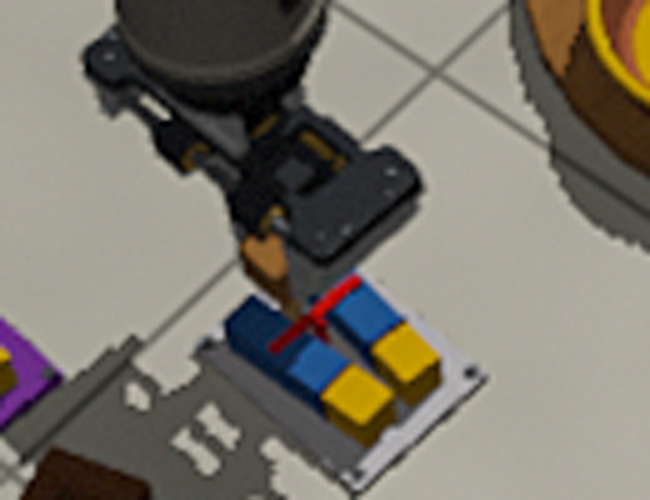

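The peg is in the slot with its shank behind the pointer. Now the slide.

```bash
cat >> h.py <<'E'
def avg(n=5):
    L=[]
    for i in range(n): L.append(gf()); r.wait(.02)
    return np.round(np.mean(L,0),2)
E
python3 - <<'E'
from h import *
print(avg())
print(r.move_linear(tcp(45,0,.058),speed=.03,stop_force=2.5),avg())
print(r.move_linear(tcp(60,0,.058),speed=.02,stop_force=2.5),avg())
E
```

```text
[ 1.242e+01  1.313e+01  5.000e-02  5.814e+01  2.000e-02 -1.900e-01
 -2.500e-01 -5.000e-02  6.000e-02  1.000e-02]
False [ 1.372e+01  4.488e+01 -2.000e-02  5.802e+01  4.100e-01 -3.000e-02
 -8.500e-01 -7.000e-02  8.000e-02  2.000e-02]
False [ 1.471e+01  5.993e+01 -3.000e-02  5.800e+01  2.200e-01  5.000e-02
 -4.800e-01 -8.000e-02  7.000e-02  0.000e+00]
```

```bash
python3 - <<'E'
from h import *
x=60
while x<84:
    x+=4
    h=r.move_linear(tcp(x,0,.058),speed=.015,stop_force=2.0); a=avg(4); print(x,h,a)
    if h: break
E
```

```text
64 False [ 1.520e+01  6.408e+01 -2.000e-02  5.799e+01 -0.000e+00 -3.500e-01
 -4.800e-01 -6.000e-02  7.000e-02  2.000e-02]
68 False [ 1.568e+01  6.805e+01 -1.000e-02  5.798e+01 -1.900e-01 -1.900e-01
 -1.000e-01 -7.000e-02  5.000e-02 -1.000e-02]
72 False [ 1.617e+01  7.205e+01 -2.000e-02  5.799e+01 -3.300e-01  1.200e-01
 -6.800e-01 -7.000e-02  4.000e-02  2.000e-02]
76 False [ 1.665e+01  7.619e+01 -9.000e-02  5.804e+01  3.800e-01 -1.180e+00
 -1.070e+00 -3.000e-01 -5.000e-02  2.000e-02]
80 True [ 1.692e+01  7.666e+01 -1.500e-01  5.769e+01  7.000e-01 -2.400e-01
 -3.600e-01 -2.400e-01 -1.000e-02  0.000e+00]
```

```bash
cat > servo.py <<'E'
from h import *
import sys
x,lat,N,step=float(sys.argv[1]),float(sys.argv[2]),int(sys.argv[3]),float(sys.argv[4])
for k in range(N):
    h=r.move_linear(tcp(x,lat,.058),speed=.015,stop_force=5); a=avg(4); print(round(x,2),round(lat,2),h,a[:8+1])
    fy=(a[7]+.07)/.17
    if a[4]<-4.5: break
    if abs(fy)>.35: lat+=np.clip(.2*fy,-.3,.3)
    if abs(fy)<1.5: x+=step
E
python3 servo.py 76.5 -0.4 8 1
```

```text
76.5 -0.4 False [ 1.724e+01  7.636e+01 -3.100e-01  5.794e+01  4.000e-02 -1.000e-02
 -4.700e-01 -6.000e-02  5.000e-02]
77.5 -0.4 False [ 1.756e+01  7.754e+01 -3.900e-01  5.799e+01  2.100e-01 -1.000e-02
 -1.100e-01 -4.000e-02  4.000e-02]
78.5 -0.4 False [ 1.788e+01  7.856e+01 -4.100e-01  5.800e+01 -4.000e-02 -2.500e-01
 -5.800e-01 -9.000e-02  2.000e-02]
79.5 -0.4 False [ 1.819e+01  7.956e+01 -4.200e-01  5.800e+01  4.000e-02 -6.500e-01
 -6.400e-01 -1.100e-01  7.000e-02]
80.5 -0.4 False [18.51 80.28 -0.44 57.94 -2.12 -0.39  0.89 -0.14  0.69]
81.5 -0.48 False [ 1.883e+01  8.090e+01 -4.500e-01  5.785e+01 -5.160e+00 -2.600e-01
  2.400e+00 -2.000e-02  1.440e+00]
```

```bash
python3 - <<'E'
from h import *
for i in range(4): r.wait(.2); print(avg(3)[:9])
p=optics.capture("wrist"); cv2.imwrite("pics/w7.png",cv2.resize(p["pixels"][100:310,210:430],None,fx=2.8,fy=2.8,interpolation=cv2.INTER_CUBIC))
q=optics.capture("scene"); cv2.imwrite("pics/s7.png",cv2.resize(q["pixels"][170:270,190:320],None,fx=5,fy=5,interpolation=cv2.INTER_CUBIC))
print(avg(3)[:9])
E
```

```text
[ 1.908e+01  8.088e+01 -4.500e-01  5.785e+01 -5.030e+00 -6.700e-01
  2.130e+00 -5.000e-02  1.450e+00]
[ 1.933e+01  8.091e+01 -4.500e-01  5.786e+01 -5.800e+00 -7.000e-02
  2.460e+00 -2.000e-02  1.440e+00]
[ 1.958e+01  8.092e+01 -4.500e-01  5.786e+01 -5.240e+00 -5.000e-01
  2.240e+00 -4.000e-02  1.480e+00]
[ 1.983e+01  8.090e+01 -4.300e-01  5.785e+01 -5.390e+00 -4.300e-01
  2.550e+00 -3.000e-02  1.490e+00]
[ 1.998e+01  8.090e+01 -4.500e-01  5.786e+01 -4.690e+00 -3.900e-01
  2.160e+00 -3.000e-02  1.470e+00]
```

View pics/w7.png

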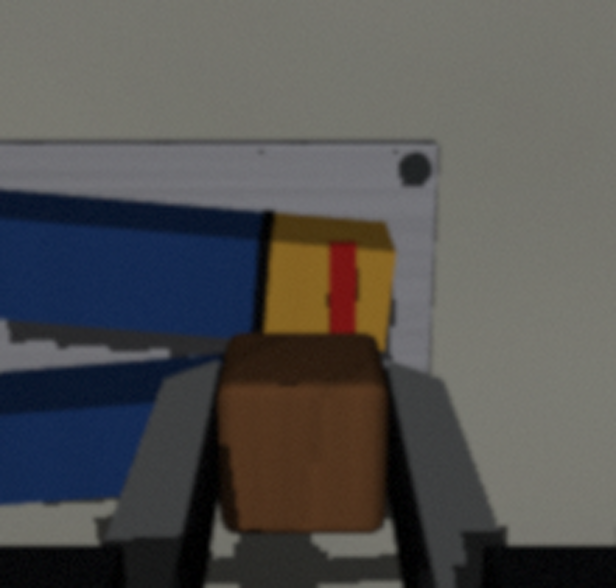

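View pics/s7.png

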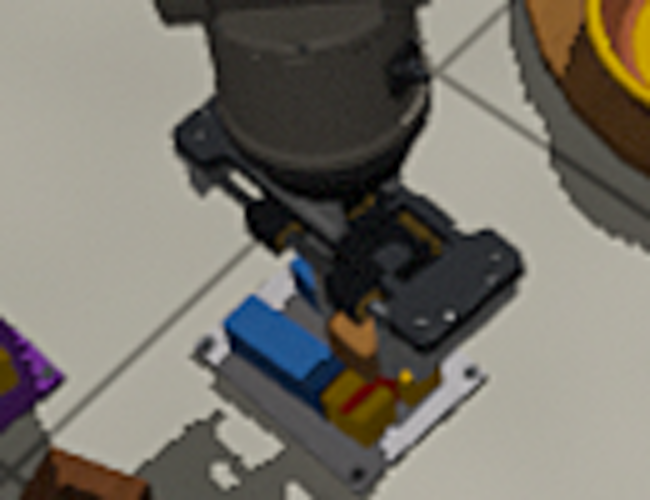

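The pointer's crossbar (343,290 in the zoom) lies on yellow, well past the black line at (263,…). Push was a steady 5 N or so, with the lateral force near zero, so the peg was wedged between both bars. It was held for more than 1.1 s. Next: back off, lift and place it in the yellow dish.

```bash
python3 - <<'E'
from h import *
print(r.move_linear(tcp(76,-.45,.058),speed=.03),avg(3)[:9])
print(r.move_linear(tcp(75.5,-.45,.15),speed=.1,stop_force=6),avg(3)[:9])
p=optics.capture("wrist"); cv2.imwrite("pics/w8.png",cv2.resize(p["pixels"][100:310,210:430],None,fx=2.8,fy=2.8,interpolation=cv2.INTER_CUBIC))
r.move_ptp([.524,.1015,.17],[180,0,-4])
print(sensors.state()["position"],avg(3)[:9])
q=optics.capture("scene"); cv2.imwrite("pics/s8.png",cv2.resize(q["pixels"][80:250,200:440],None,fx=3,fy=3,interpolation=cv2.INTER_CUBIC))
p=optics.capture("wrist"); cv2.imwrite("pics/w9.png",p["pixels"])
for t in ["dish_yellow"]:
  for c in (q,p): print(t,[(round(d["p"],2),world(c,d["xyz"]).round(4).tolist()) for d in models.place_of(c,t)][:3])
E
```

```text
False [ 2.037e+01  7.613e+01 -3.700e-01  5.810e+01  2.100e-01 -8.000e-02
 -2.100e-01 -8.000e-02  7.000e-02]
False [ 2.148e+01  7.519e+01 -3.000e-01  1.495e+02  1.000e-01  1.100e-01
 -3.300e-01 -6.000e-02  8.000e-02]
[0.5240595  0.10011393 0.16999863] [ 2.2680e+01  7.9850e+01  2.8352e+02  1.7001e+02  1.0000e-02 -6.0000e-02
  1.0000e-02 -7.0000e-02  4.0000e-02]
dish_yellow [(0.69, [0.5215, 0.1045, 0.0261]), (0.47, [0.5835, 0.4791, -0.0013])]
dish_yellow [(0.88, [0.5216, 0.1047, 0.0266]), (0.17, [0.4765, -0.181, -0.0002])]
```

View pics/w8.png

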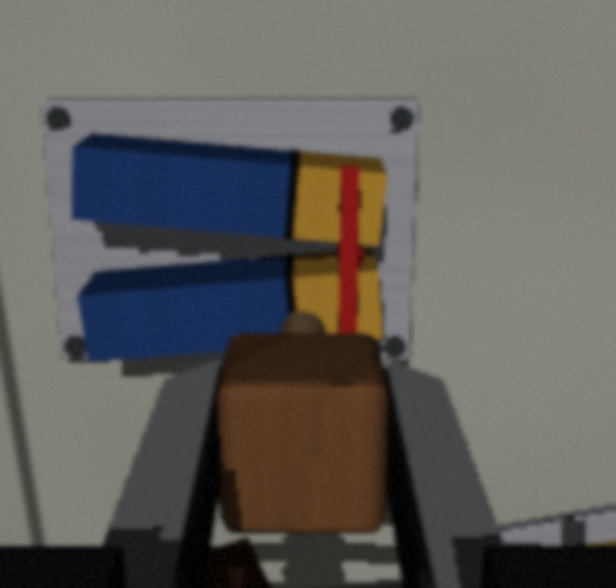

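View pics/s8.png

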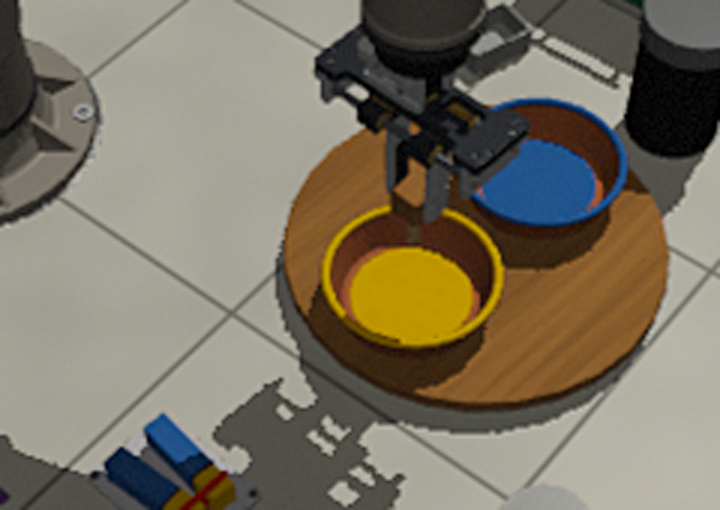

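View pics/w9.png

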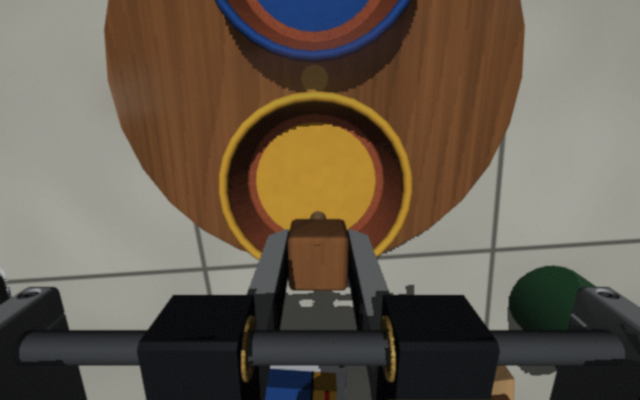

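The pointer stayed about 16 mm past the line. The peg is held over the yellow dish, so I'll lower it.

```bash
python3 - <<'E'
from h import *
P=[.5225,.103]
r.move_linear([*P,.09],speed=.1); a=avg(4); print(a[3:9])
z=.088; h=False
h=r.move_linear([*P,.078],speed=.012,stop_force=1.8); s=sensors.state(); print(h,s["position"],avg(4)[3:9])
p=optics.capture("wrist"); cv2.imwrite("pics/w10.png",p["pixels"])
E
```

```text
[ 9.05e+01 -8.00e-02  2.20e-01 -5.30e-01 -4.00e-02  4.00e-02]
True [0.52268163 0.10299836 0.08161802] [ 8.162e+01  3.600e-01  2.100e-01  5.190e+00 -3.000e-02 -1.000e-01]
```

View pics/w10.png

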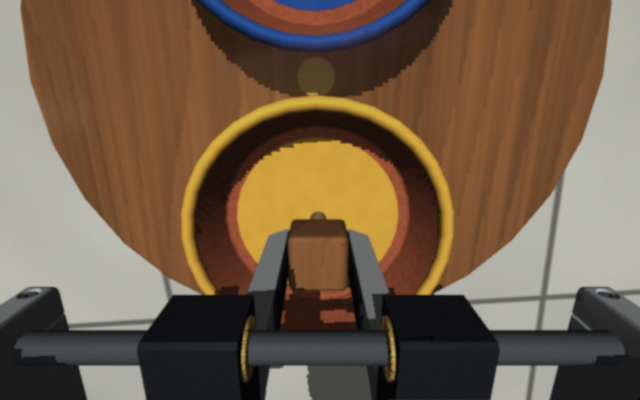

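```bash
python3 - <<'E'
from h import *
P=[.5225,.103]
r.move_linear([*P,.0822],speed=.02); print(avg(4)[3:9])
set_gripper(.031,5)
set_gripper(.036); set_gripper(.07); print(avg(3)[:9])
r.move_linear([*P,.2],speed=.1)
p=optics.capture("wrist"); cv2.imwrite("pics/w11.png",p["pixels"])
q=optics.capture("scene"); cv2.imwrite("pics/s11.png",cv2.resize(q["pixels"][80:280,140:440],None,fx=2.6,fy=2.6,interpolation=cv2.INTER_CUBIC))
print(avg(2)[:9])
E
```

```text
[ 8.206e+01  2.600e-01 -4.000e-01 -8.000e-01 -8.000e-02  6.000e-02]
[ 2.6310e+01  7.8060e+01  2.8643e+02  8.2200e+01 -3.0000e-02  9.0000e-02
 -1.2000e-01 -6.0000e-02  3.0000e-02]
[ 2.7780e+01  7.7840e+01  2.8627e+02  1.9956e+02 -3.0000e-01  0.0000e+00
  2.4000e-01 -5.0000e-02  8.0000e-02]
```

View pics/w11.png

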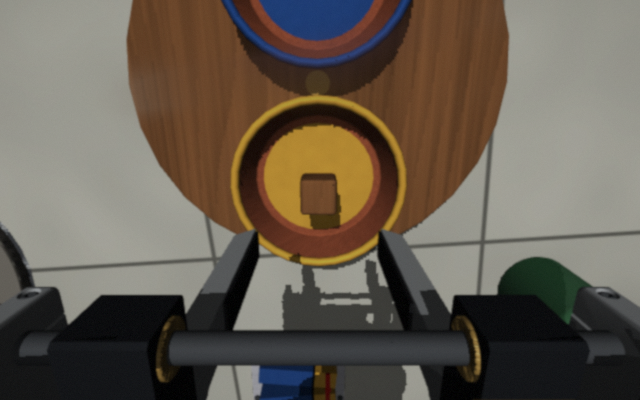

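View pics/s11.png

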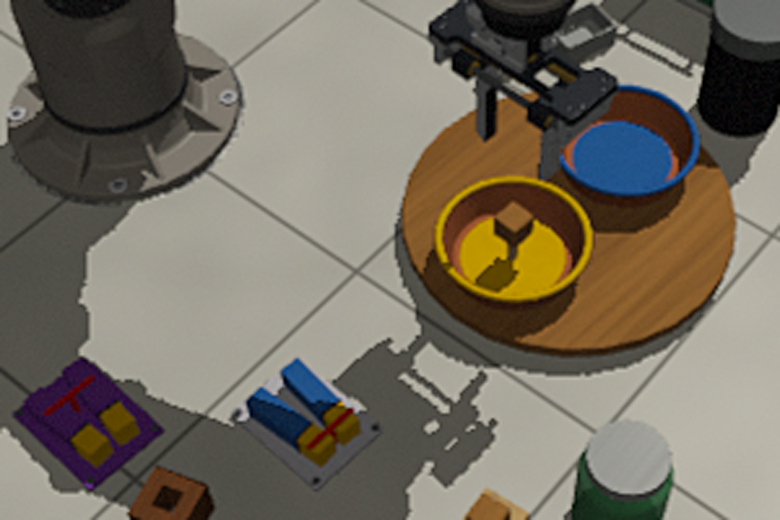

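The peg stands upright in the yellow dish (head at 515,217 in the zoom) and the gripper is clear. The pointer is still on yellow. I'm handing the job in.

```bash
python3 -c "
from h import *
print(job.finish_job(), sensors.state()['t'])"
```

```text
the job is handed in; nothing more can be done
the job is handed in; nothing more can be done
```

I took the peg from the dark stand, measured it in the larger aluminium gauge, and put it in the yellow dish. The job was handed in at about 28 s on the robot's clock, and no verdict is reported.

- **First touch:** at about 76 mm in, the peg touched the left bar lightly (about 1–2 N). I corrected it sideways by about 0.45 mm.
- **Wedging:** it wedged at about 81 mm in and was held there for over a second. The push was about 5 N, with sideways force under 0.7 N, so both bars were bearing on it.
- **Reading:** the pointer ended about 16 mm past the black line, on yellow. It stayed there after I drew the peg back and lifted it out.
- **Placing:** the peg touched the dish floor at the expected height with a brief 5 N press. I eased that off before letting go. In the last pictures it stands upright in the yellow dish, with the gripper clear at 0.2 m.
- **Failed or disagreeing checks:** the scene picture briefly suggested the peg was tilted in the grip, but the wrist picture showed it straight to within about 1°.
- **Not rechecked:** I went nowhere near the rack pegs, canister, scoop and clay pot after the stand and gauge work, but I did not measure their positions, or the jar's, again at the end.

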